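# Bolt the nest and press the badge

## Robot

A 6-joint arm with a two-finger parallel gripper is mounted at the origin on the work surface. World frame = base frame: x ahead of the robot, y to its left, z up, the work surface at z = 0. Lengths are in mm, angles in rad, forces in N, time in s.
With the tool pointing down it reaches from about 325 to 875 mm from the base axis. Payload 4.4 kg.
Tool frame: the origin (TCP) lies at the very end of the fingers, on their centre line; the grasp point (between the pads) lies 19 mm behind it; z points along the fingers, y is the line along which they close (so a half turn about z gives the same grasp; the last joint's range is limited). The gripper opens to 85 mm and grips with 20 to 120 N. Pads are 22 mm wide; open, the fingers measure 114 mm over their backs; the gripper's body (76 mm by 85 mm) begins 54 mm behind the grasp point. The pads swing forward as they close: fully open they stand 13 mm farther back than shut.
Start: joints at [-1.363, 0.207, 1.542, -0, 1.393, -0.15], TCP at [201.361, -538.592, 231.282] pointing down, gripper open.
Joint ranges: [-2.73, 2.73], [-0.86, 2.22], [0.23, 2.46], [-1.11, 4.25], [0.08, 2.63], [-2.82, 2.82]. Speed limits (rad/s): [2.79, 2.79, 3.14, 3.14, 3.14, 3.14].

## Interface

Orientations are given as [roll, pitch, yaw] about the fixed x, y, z axes, in that order (R = Rz(yaw) Ry(pitch) Rx(roll)).
In Python, from cell import arm, get_image gives the robot as it stands.
- The arm moves only by the shell command python3 -m creep 'ROWS' [FORCE]. ROWS is JSON, a list of rows, each a list of 3 entries, a list of its own where there are three numbers: the shift along the tool's x, y, z in m, then the turn, a rotation vector about the tool's x, y, z in degrees, then the opening, from 0 (shut) to 1 (fully open). In form: [[[dx, dy, dz], [ax, ay, az], hand], ...]. A call has 1 to 12 rows; each row is the pose to reach, as a shift and turn from the pose commanded when the call began, along the tool's axes at that moment; what a row does not reach only later rows make up. A row lasts 1/8 s, in which the tool goes at most 62.5 mm and 10.7 degrees, less where a joint would pass 70% of its speed; a pose out of reach is approached as far as the arm can. A call with a gripper value outside its range is refused whole. The fingers move at their own pace and stop on an object; FORCE is the grip in N (left out, the last holds). Time passes only in rows, so rows that repeat a pose let the fingers close. It gives the time, the measured TCP pose, the force, the opening and the grip force at its end, in the units of the state.
- arm.get_state(): the state, without advancing time (a new reading comes with each control period).
- get_image(name): name is "side" or "top" or "wrist"; returns a dict with "frame" (480x640x3 uint8, red, green, blue), "range_z" (480x640 float32, mm along the optical axis (not along the pixel's ray), 0 where there is no reading), "fov_y" (degrees; the focal length in pixels is half the picture's height over the tangent of half this angle, whatever the lens; pixels are square), "cx", "cy" (the principal point, pixels), "extrinsics" (4x4, takes a point from camera to world coordinates); the wrist camera has in their place "hand_eye" (4x4, takes a point from camera to tool coordinates, whose origin is the TCP and whose axes are the flange's). Camera axes: x right, y down, z forward; pixel columns grow to the right and rows downward; lengths in mm; the calibration is good to about 2 mm. A picture is of the moment at which its call begins: read the wrist's pose just before it.
- arm.close_job(): hands the job in; it is judged then, once.
The state is a dict: "clock": time; "joint_positions": joint angles; "joint_vel": joint speeds; "joint_torque": joint torques, N m; "position": TCP position; "eef_rot": TCP orientation; "contact_force": force on the tool from outside, world axes, zero at the start; "ft_torque": the same for the moment, N m; "gripper_width": finger opening in mm; "finger_force": force on a finger pad.
Only numpy, scipy, OpenCV 4.12 (cv2) and the standard library are available. Lean on these libraries where they do the work, as an engineer would, in place of code of your own. Each camera call takes 0.05 s, during which the arm holds its last target. There are 200 camera calls.

## Task

On the green bench press, slide the red-knobbed bolt across the black housing's tongue and fully home into its brass keeper. Then pull the yellow lever grip all the way down to its stop and ease it slowly back up by hand without letting it snap; let go of everything and leave the housing seated, the bolt home and the things around the press where they are.

Things in the scene. Friction and masses are not known exactly. Their poses are not given: they have to be found in the camera images.
- press: Fixed green hand press. Origin: underside of its 260 x 360 x 12 mm aluminium plate (x -110..150, y -165..195 mm in the press frame); z up, yaw within 0.45 rad. Column 70 x 60 mm at (-20, 150), 252 tall; head x -45..5, y -25..125, z 185..245 mm. The lever reaches towards -y over the -x half; the bolt lies on the plate's +x side (far from the robot), parallel to press y at x = 105 mm.
- bolt_knob (a point): Middle of the red upright cylindrical bolt knob, 18 mm diameter, 30 mm tall (z 45 to 75 mm above the bench, this point at 60 mm). It moves with the bolt; in the press frame at (105, -90 + travel, 60) mm.
- bolt (a joint): Travel of the bolt in m along the press +y axis: 0 fully withdrawn, 0.070 fully home at its stop, tip through the keeper. Starts between 0 and 0.018. A few newtons (2 to 3) of sliding friction; it stays where it is left.
- keeper (a point): Middle of the brass keeper staple's opening, on the bolt's axis, 27 mm above the bench; fixed at (105, 68, 27) mm in the press frame. The keeper and the bolt's two dark steel guides (at y -122 and y 8 mm) are 34 mm wide (x), 12 to 16 mm long, tops 41 mm above the bench. The knob of the fully withdrawn bolt stands 158 mm to press -y of this point, 88 mm when home.
- lever_grip (a point): Middle of the yellow lever grip's free length, on its axis: a bar 22 mm in diameter, 78 mm long, level, parallel to press x. The arm joins at its -x end, 44 mm from this point; the free end is 34 mm to +x. 275 mm above the bench at rest, 146 mm at full stroke. It can be pinched from above, fingers closing along press y; it then turns between the pads.
- lever_pivot (a point): Point on the lever's hinge axis (parallel to the press x axis) in the grip's plane of motion: press frame (-12, 70, 200) mm. The grip runs on a circle of 220 mm radius about it, from 0.35 rad above horizontal to 0.25 rad below, towards the press -y side.
- lever (a joint): Angle in rad: 0 up at rest, 0.60 at the lower stop. A spring drives it back: about 5 N at the grip at rest, 10 N at full stroke; damper about 4.5 N at the grip per rad/s. Let go at the bottom it flies up faster than 1.5 rad/s, which is snapping; slower is eased. The ram under the head descends 70 mm per rad onto the housing's copper badge.
- housing: Black moulded housing 100 (x) x 110 (y) x 60 mm, open below, copper badge on top, loose (about 0.18 kg) over the press's white nest with 2 mm play. Origin: centre of its underside, at (-20, 0, 12) mm in the press frame. At its foot a tongue 28 mm wide (y), 5 mm thick reaches 90 mm out to +x (centred on press y = 38 mm), passing under the bolt's path.
- spares: Stack of black housings, 100 x 110 x 104 mm, loose, bystander; origin: centre of underside.
- tote: Green tote of copper badges, 162 x 142 x 65 mm, loose, bystander; origin: centre of underside.
- driver: Screwdriver lying on the bench, loose, bystander.
Things that resemble listed ones, but are neither listed nor needed, are in the scene too. What is shaped like the housing but blue or brown is not meant.

How it is judged:
By the outcome, as a careful person would: the job done as asked, in the order asked, and still so for the second after the job is handed in, with the robot touching nothing.
It also fails if it takes over 58 s, if anything falls off the work surface, if the arm or the gripper's body presses on something with over 40 N, if the wrist force passes 120 N, or if a joint passes its speed limit or range.

## Working session

There is one attempt and no reset: what is moved stays moved. The work goes in short steps, Python scripts to look and compute and a shell command to move; the robot and the scene stay as the last step left them, time stands still between calls to the robot, and variables do not carry over. Pictures are saved under pics/ and viewed, at most 10 in all, crops included, and the job is handed in when it is done.

```bash
ls; mkdir -p pics; python3 - <<'E'
from cell import arm,get_image
import cv2,numpy as np
s=arm.get_state();print(s)
for n in("top","side"):
    d=get_image(n);cv2.imwrite(f"pics/{n}.png",d["frame"][:,:,::-1]);np.savez(f"{n}.npz",**d)
    print(n,d["fov_y"],d["cx"],d["cy"],d["extrinsics"].round(3).tolist())
E
```

```text
pics
{'clock': 0.0, 'joint_positions': array([-1.36354110e+00,  2.07450216e-01,  1.54296458e+00, -2.77784717e-05,
        1.39349807e+00, -1.50521798e-01]), 'joint_vel': array([ 0.0002413 ,  0.00095027,  0.00161889, -0.0009996 ,  0.00134496,
       -0.00081601]), 'joint_torque': array([ 1.15190673e-03, -3.83035326e+01, -2.91595548e+01, -1.13117296e-04,
        1.05582015e-02,  2.09015286e-05]), 'position': array([ 201.17169062, -537.84633425,  230.10356882]), 'eef_rot': array([-3.13929458e+00, -3.20902446e-04,  3.57781585e-01]), 'contact_force': array([-0.80664791, -0.01376192,  0.556843  ]), 'ft_torque': array([-0.03456276,  0.06605325,  0.00100417]), 'finger_force': 0.0, 'gripper_width': 85.41362035616815}
top 55.77480033103812 325.2063167034867 244.9170464636126 [[0.05, -0.978, 0.202, 283.425], [-0.999, -0.049, 0.009, 0.499], [0.001, -0.203, -0.979, 1355.274], [0.0, 0.0, 0.0, 1.0]]
side 57.498493566224255 325.831640097362 242.65546383265263 [[0.938, -0.222, 0.267, 153.726], [-0.347, -0.642, 0.683, -952.443], [0.02, -0.733, -0.679, 1141.748], [0.0, 0.0, 0.0, 1.0]]
```

View pics/top.png

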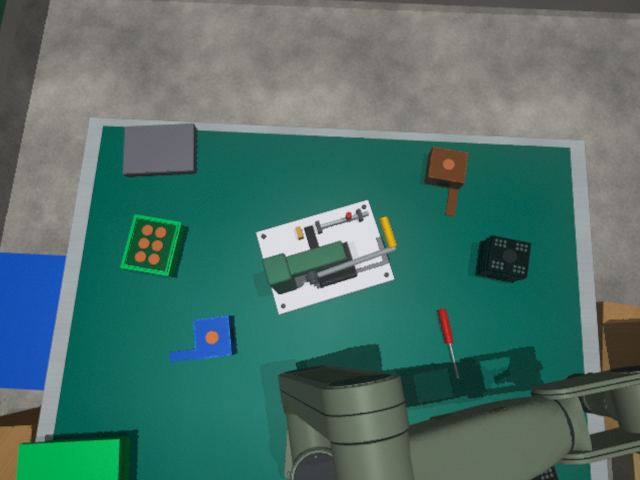

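View pics/side.png

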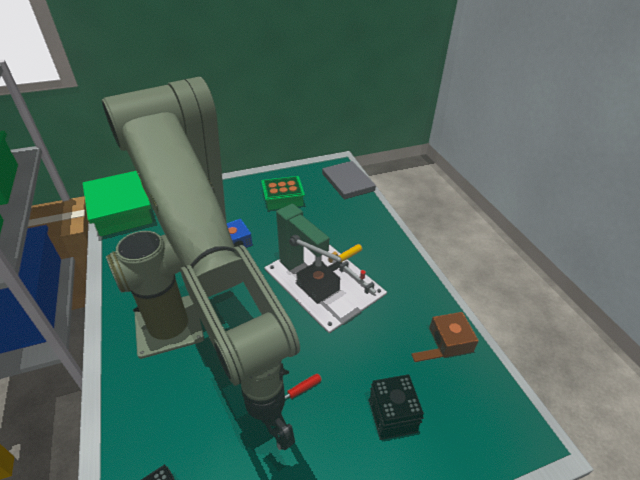

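The top view shows the press plate with corners near (257,233), (368,201), (395,280) and (279,313). Possible confusions:
- **Red:** bolt knob (349,215) or screwdriver handle (445,325). I choose the knob.
- **Yellow:** lever grip (388,232) or brass keeper (299,232). I choose the bar at 388.
- **Housing:** black one under the head (335,270), blue (212,338), brown (447,166) or the black spares (505,257). I choose the one under the head.

Next is a close crop to check these.

```bash
cat > h.py <<'E'
import numpy as np
def pt(d,u,v,z=None,h=None):
    f=240/np.tan(np.radians(float(d["fov_y"]))/2)
    r=np.stack([(u-d["cx"])/f,(v-d["cy"])/f,np.ones_like(u*1.)],-1)
    E=d["extrinsics"]
    if h is not None:
        w=r@E[:3,:3].T; return E[:3,3]+w*((h-E[2,3])/w[...,2])[...,None]
    return (r*np.asarray(z)[...,None])@E[:3,:3].T+E[:3,3]
E
python3 - <<'E'
import cv2,numpy as np
from h import pt
for n,(x,y,w,h) in {"top":(245,190,165,130),"side":(255,195,140,140)}.items():
    d=np.load(n+".npz");f=d["frame"];c=cv2.resize(f[y:y+h,x:x+w],None,fx=4.2,fy=4.2,interpolation=cv2.INTER_CUBIC);cv2.imwrite(f"pics/{n}c.png",c[:,:,::-1])
    hsv=cv2.cvtColor(f,cv2.COLOR_RGB2HSV);H,S,V=cv2.split(hsv)
    m={"red":((H<6)|(H>174))&(S>150)&(V>60),"yel":(H>17)&(H<33)&(S>130)&(V>60)}
    m["plate"]=(S<40)&(V>150)
    for k in m:
        q=np.zeros_like(m[k]);q[y:y+h,x:x+w]=m[k][y:y+h,x:x+w]
        nl,L,st,ce=cv2.connectedComponentsWithStats(q.astype(np.uint8))
        for i in range(1,nl):
            if st[i,4]<12: continue
            v,u=np.nonzero(L==i);P=pt(d,u,v,d["range_z"][v,u])
            print(n,k,st[i],ce[i].round(1),"med",np.median(P,0).round(1),"min",P.min(0).round(),"max",P.max(0).round())
E
```

```text
top red [346 213   5   5  21] [348.1 214.8] med [640.8 -50.   75.5] min [283. -56.  67.] max [ 647.    0. 1355.]
top yel [380 217  17  31 263] [387.7 231.9] med [ 545.7 -139.8  284.4] min [ 283. -178.    1.] max [ 588.    0. 1355.]
top yel [296 227   7  11  48] [299.1 232.1] med [589.6  92.   41.1] min [575.  83.  32.] max [607. 102.  47.]
top plate [ 256  200  139   76 3930] [325.6 234.2] med [591.6  -4.1  12.6] min [ 283. -156.   -6.] max [ 710.  227. 1355.]
top plate [355 256  28  13 159] [368.8 262.1] med [ 514.8 -120.7   12.7] min [ 283. -160.    5.] max [ 536.    0. 1355.]
top plate [ 272  263  122   52 2052] [330.8 289. ] med [425.5  -2.5  12.2] min [ 283. -195.   -2.] max [ 515.  164. 1355.]
side red [361 270   4   4  13] [362.6 271.6] med [640.9 -52.5  74.5] min [635. -63.  70.] max [647. -44.  79.]
side yel [339 244  23  17 164] [350.4 251.7] med [ 544.7 -145.8  282.4] min [ 508. -165.   -1.] max [722. 148. 288.]
side plate [377 195  18  24 214] [388.3 202.5] med [941.4 384.7  -4.5] min [ 915.  245. -767.] max [1538. 1300.    8.]
side plate [298 240  43  20 122] [324.3 249.4] med [496.2 -17.5 228.7] min [ 154. -952.   -1.] max [ 632.  177. 1142.]
side plate [304 247  11  18 141] [308.3 256.4] med [510.8 133.3  11.4] min [ 154. -952.    5.] max [ 535.  191. 1142.]
side plate [322 255  11  11  59] [325.6 260.3] med [563.5  97.1  11.7] min [ 154. -952.    6.] max [ 580.  127. 1142.]
side plate [ 265  260   76   71 1182] [302.  295.1] med [428.8 -32.3  11.4] min [ 154. -952.    2.] max [ 513.  155. 1142.]
side plate [343 260  18  18 126] [353.1 268.9] med [642.5  19.   11.8] min [611. -35.  -5.] max [667.  77.  43.]
side plate [ 323  268   64   50 1353] [351.8 294.7] med [591.1 -93.1  11.4] min [ 154. -952.   -3.] max [ 714.   45. 1142.]
```

View pics/topc.png

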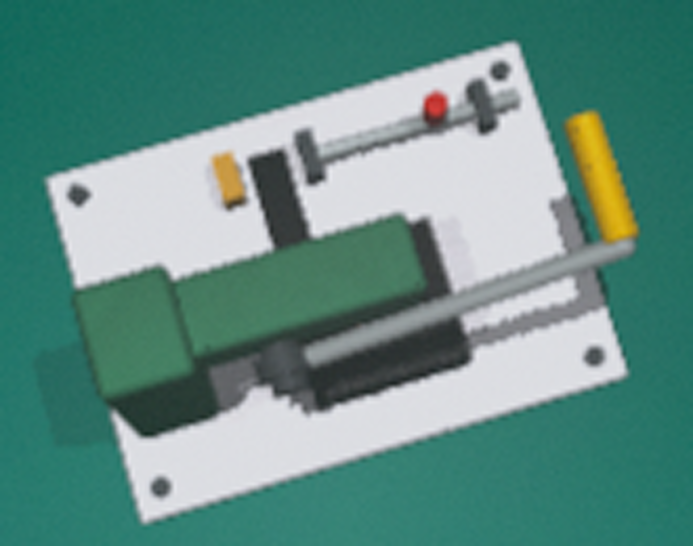

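The crop confirms the choices: red knob at (434,106) on the steel bolt, with the brass keeper at (228,180). The black tongue is at (275,200), the yellow grip runs (583,118) to (622,235), and the plate corners are (47,178), (517,41), (628,377), (143,523). The grip's arm joins at its near end.

```bash
python3 - <<'E'
import numpy as np
from h import pt
d=np.load("top.npz")
c=np.array([[47,178],[517,41],[628,377],[143,523]])/4.2+[245,190]-0.38
P=pt(d,c[:,0],c[:,1],h=12.)[:,:2]
Q=np.array([[150,195],[150,-165],[-110,-165],[-110,195.]])
A=P-P.mean(0);B=Q-Q.mean(0)
yaw=np.arctan2((B[:,0]*A[:,1]-B[:,1]*A[:,0]).sum(),(A*B).sum())
R=np.array([[np.cos(yaw),-np.sin(yaw)],[np.sin(yaw),np.cos(yaw)]]);t=P.mean(0)-R@Q.mean(0)
print(yaw,t,(Q@R.T+t-P).round(1).tolist())
w=lambda *p:(R@p+t).round(1)
print("keeper",w(105,68),"knob0",w(105,-90),"knob18",w(105,-72),"home",w(105,-20))
print("grip rest",w(-12,70-220*np.cos(.35)),"low",w(-12,70-220*np.cos(.25)), "max", w(-12,-150))
for n,(u,v) in {"knob":(434,106),"keeper":(228,172)}.items():
    q=pt(d,np.array(u/4.2+245-.38),np.array(v/4.2+190-.38),h=np.array(75. if n=="knob" else 41.));print(n,q,R.T@(q[:2]-t))
K=R.T@(np.array([640.8,-51.])-t);print("knob meas in press",K)
for p in [(545.7,-141),(544.7,-145.8)]:print("grip meas",R.T@(np.array(p)-t))
np.savez("press.npz",yaw=yaw,R=R,t=t)
E
```

```text
0.34174095170195656 [515.18321057  -6.95249893] [[0.4, 1.5], [0.6, -0.9], [0.1, -1.8], [-1.2, 1.2]]
keeper [591.3  92.3] knob0 [644.3 -56.6] knob18 [638.2 -39.6] home [620.8   9.4]
grip rest [ 549.7 -139.7] low [ 551.9 -145.9] max [ 554.1 -152.3]
knob [641.07189414 -49.78729733  75.        ] [104.25373987 -82.54658279]
keeper [594.85471838  92.88997226  41.        ] [108.52431115  67.36870267]
knob meas in press [103.59115817 -83.59803878]
grip meas [ -16.17096992 -136.52291644]
grip meas [ -18.72175638 -140.7102173 ]
```

```bash
python3 - <<'E'
import numpy as np
from h import pt
q=-1.3635; r=np.array([np.cos(q),np.sin(q),0]);n=np.array([-r[1],r[0],0])
C=[]
for k in("side","top"):
    d=np.load(k+".npz");z=d["range_z"];v,u=np.nonzero(z>0);C.append(pt(d,u,v,z[v,u]))
P=np.vstack(C);s=P@r;o=P@n
m=(abs(o)<110)&(P[:,2]>60)&(P[:,2]<1100)&(s>-120)&(s<800)
for a in range(-100,760,30):
    k=m&(s>=a)&(s<a+30)
    if k.sum()>5:
        zz=P[k,2];print(a,"z",zz.min().round(),np.percentile(zz,[5,50,95]).round(),zz.max().round(),"off",o[k].min().round(),o[k].max().round(),k.sum())
E
python3 -c "
import cell,inspect;print([x for x in dir(cell.arm) if x[0]!='_'])"
```

```text
-70 z 287.0 [299. 338. 352.] 353.0 off -42.0 109.0 367
-40 z 107.0 [323. 348. 352.] 356.0 off -86.0 110.0 1096
-10 z 61.0 [198. 348. 353.] 356.0 off -86.0 109.0 1314
20 z 60.0 [ 89. 323. 352.] 750.0 off -87.0 110.0 1947
50 z 60.0 [ 84. 261. 345.] 777.0 off -86.0 110.0 2645
80 z 681.0 [721. 778. 779.] 781.0 off 21.0 110.0 451
110 z 682.0 [731. 765. 776.] 779.0 off 21.0 110.0 1296
140 z 666.0 [718. 742. 751.] 757.0 off 22.0 110.0 1319
170 z 639.0 [716. 727. 735.] 738.0 off 31.0 110.0 1266
200 z 633.0 [699. 713. 720.] 723.0 off 30.0 110.0 1422
230 z 632.0 [687. 698. 706.] 709.0 off 31.0 110.0 1525
260 z 614.0 [674. 684. 692.] 694.0 off 31.0 110.0 1632
290 z 593.0 [655. 670. 678.] 681.0 off 31.0 110.0 1727
320 z 582.0 [637. 656. 663.] 666.0 off 32.0 110.0 1682
350 z 578.0 [618. 640. 649.] 652.0 off 34.0 110.0 1613
380 z 544.0 [598. 623. 633.] 637.0 off 28.0 110.0 1639
410 z 531.0 [545. 609. 618.] 623.0 off 28.0 110.0 2517
440 z 526.0 [556. 606. 609.] 613.0 off 28.0 109.0 546
470 z 291.0 [530. 599. 605.] 608.0 off 28.0 89.0 699
500 z 248.0 [523. 588. 600.] 603.0 off 28.0 109.0 690
530 z 400.0 [440. 558. 592.] 597.0 off 25.0 110.0 2185
560 z 327.0 [398. 583. 589.] 593.0 off 26.0 110.0 1428
590 z 246.0 [328. 508. 577.] 585.0 off 25.0 110.0 3365
620 z 253.0 [293. 327. 348.] 351.0 off 79.0 110.0 339
['Unreachable', 'close_job', 'get_state']
```

```bash
python3 -m creep '[[[0,0,-0.03],[0,0,0],0.6],[[0,0,-0.08],[0,0,0],0.6],[[0.03,-0.015,-0.115],[0,0,0.9],0.6],[[0.08,-0.04,-0.12],[0,0,0.9],0.6],[[0.134,-0.069,-0.12],[0,0,0.9],0.6],[[0.188,-0.097,-0.12],[0,0,0.9],0.6],[[0.242,-0.125,-0.12],[0,0,0.9],0.6],[[0.296,-0.153,-0.12],[0,0,0.9],0.6],[[0.35,-0.181,-0.12],[0,0,0.9],0.6],[[0.404,-0.21,-0.12],[0,0,0.9],0.6],[[0.458,-0.238,-0.12],[0,0,0.9],0.6],[[0.50,-0.26,-0.12],[0,0,0.9],0.6]]' 40
```

```text
clock: 1.6
position: [579.7, -117.7, 350.5]
eef_rot: [-3.141, 0.001, 0.344]
contact_force: [0.7, -0.5, 0.8]
gripper_width: 51.0
finger_force: 0.0
```

```bash
python3 -m creep '[[[0.04,-0.022,0],[0,0,0],0.6],[[0.07,-0.038,0],[0,0,0],0.6],[[0.0825,-0.045,0.02],[0,0,0],0.6],[[0.0825,-0.045,0.07],[0,0,0],0.6],[[0.0825,-0.045,0.12],[0,0,0],0.6],[[0.0825,-0.045,0.16],[0,0,0],0.6],[[0.0825,-0.045,0.175],[0,0,0],0.6],[[0.0825,-0.045,0.175],[0,0,0],0.6],[[0.0825,-0.045,0.175],[0,0,0],0.6]]'
python3 - <<'E'
from cell import arm,get_image
import cv2,numpy as np
from scipy.spatial.transform import Rotation as Ro
from h import pt
s=arm.get_state();d=get_image("wrist");print(s["position"],s["eef_rot"],s["contact_force"])
T=np.eye(4);T[:3,:3]=Ro.from_euler("xyz",s["eef_rot"]).as_matrix();T[:3,3]=s["position"]
d["extrinsics"]=T@d["hand_eye"];f=d["frame"];cv2.imwrite("pics/w1.png",f[:,:,::-1]);np.savez("w1.npz",**d)
H,S,V=cv2.split(cv2.cvtColor(f,cv2.COLOR_RGB2HSV));v,u=np.nonzero(((H<6)|(H>174))&(S>150)&(V>60))
P=pt(d,u,v,d["range_z"][v,u]);p=np.load("press.npz");print(len(u),u.mean(),v.mean())
k=abs(P[:,2]-75)<5;Q=(P[k,:2]-p["t"])@p["R"];print(k.sum(),Q.mean(0),Q.min(0),Q.max(0),P[k].mean(0))
E
```

```text
clock: 2.72
position: [642.6, -50.5, 178.6]
eef_rot: [3.139, -0.003, 0.342]
contact_force: [-0.0, -0.2, -0.3]
gripper_width: 50.9
finger_force: 0.0
[642.6252829  -50.48842666 178.56242059] [ 3.13940292 -0.00331451  0.34178095] [-0.01496681 -0.15550221 -0.27078004]
655 344.92519083969466 279.96641221374045
375 [107.35664861 -82.65864961] [ 98.59378556 -90.99231068] [115.20796002 -74.70014166] [644.03292662 -48.8530124   73.9163917 ]
```

View pics/w1.png

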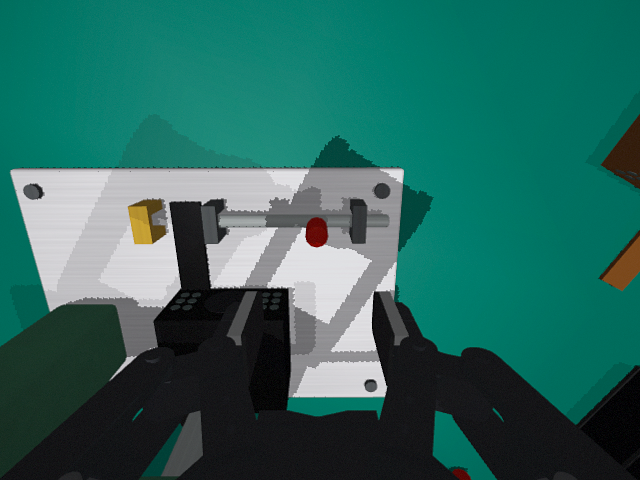

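The wrist picture shows the knob at (316,232) between the guides, the bolt short of the tongue (190,245), and the keeper at (147,222). The tool is on the knob to about 2 mm, so I descend and pinch.

```bash
python3 -m creep '[[[0.001,0,0.03],[0,0,0],0.6],[[0.001,0,0.075],[0,0,0],0.6],[[0.001,0,0.11],[0,0,0],0.6],[[0.001,0,0.126],[0,0,0],0.6],[[0.001,0,0.126],[0,0,0],0.6],[[0.001,0,0.126],[0,0,0],0.3],[[0.001,0,0.126],[0,0,0],0],[[0.001,0,0.126],[0,0,0],0],[[0.001,0,0.126],[0,0,0],0],[[0.001,0,0.126],[0,0,0],0]]' 40
```

```text
clock: 4.03
position: [643.9, -49.8, 52.7]
eef_rot: [3.14, -0.003, 0.342]
contact_force: [-0.7, -0.2, 6.0]
gripper_width: 16.4
finger_force: 39.1
```

```bash
python3 -m creep '[[[0,-0.006,0],[0,0,0],0],[[0,-0.014,0],[0,0,0],0],[[0,-0.022,0],[0,0,0],0],[[0,-0.03,0],[0,0,0],0],[[0,-0.037,0],[0,0,0],0],[[0,-0.043,0],[0,0,0],0],[[0,-0.048,0],[0,0,0],0],[[0,-0.052,0],[0,0,0],0],[[0,-0.055,0],[0,0,0],0],[[0,-0.055,0],[0,0,0],0]]'
```

```text
clock: 5.28
position: [625.6, 1.6, 52.7]
eef_rot: [3.139, -0.003, 0.342]
contact_force: [-0.8, -1.3, 6.2]
gripper_width: 16.6
finger_force: 39.3
```

Now creep onto the stop, watching the force.

```bash
python3 -m creep '[[[0,-0.002,0],[0,0,0],0],[[0,-0.004,0],[0,0,0],0],[[0,-0.005,0],[0,0,0],0],[[0,-0.006,0],[0,0,0],0],[[0,-0.006,0],[0,0,0],0]]'
python3 -m creep '[[[0,-0.001,0],[0,0,0],0],[[0,-0.002,0],[0,0,0],0],[[0,-0.002,0],[0,0,0],0]]'
python3 -m creep '[[[0,-0.001,0],[0,0,0],0],[[0,-0.002,0],[0,0,0],0],[[0,-0.002,0],[0,0,0],0]]'
```

```text
clock: 5.9
position: [623.7, 6.9, 52.7]
eef_rot: [3.138, -0.003, 0.342]
contact_force: [-0.1, -1.6, 6.9]
gripper_width: 16.5
finger_force: 39.3
clock: 6.28
position: [623.0, 8.8, 52.7]
eef_rot: [3.138, -0.004, 0.342]
contact_force: [-0.0, -1.4, 6.0]
gripper_width: 16.6
finger_force: 39.3
clock: 6.65
position: [622.3, 10.7, 52.7]
eef_rot: [3.138, -0.004, 0.342]
contact_force: [-0.5, -1.8, 6.2]
gripper_width: 16.5
finger_force: 39.3
```

```bash
for i in 1 2; do python3 -m creep '[[[0,-0.001,0],[0,0,0],0],[[0,-0.002,0],[0,0,0],0],[[0,-0.002,0],[0,0,0],0]]' | grep -E "pos|cont|fing"; done
```

```text
position: [622.0, 11.7, 52.7]
contact_force: [1.0, -3.7, 6.3]
finger_force: 39.3
position: [622.0, 11.8, 52.8]
contact_force: [0.2, -8.7, 3.4]
finger_force: 39.2
```

```bash
python3 -m creep '[[[0,-0.001,0],[0,0,0],0],[[0,-0.003,0],[0,0,0],0],[[0,-0.003,0],[0,0,0],0]]'; python3 -m creep '[[[0,0.003,0],[0,0,0],0],[[0,0.003,0],[0,0,0],0.2],[[0,0.003,0],[0,0,0],0.4],[[0,0.003,0],[0,0,0],0.4],[[0,0.003,0],[0,0,0],0.4],[[0,0.003,-0.03],[0,0,0],0.4],[[0,0.003,-0.08],[0,0,0],0.4],[[0,0.003,-0.13],[0,0,0],0.4],[[0,0.003,-0.15],[0,0,0],0.4],[[0,0.003,-0.15],[0,0,0],0.4]]'
python3 - <<'E'
from cell import arm,get_image
import cv2,numpy as np
d=get_image("wrist");f=d["frame"];cv2.imwrite("pics/w2.png",f[:,:,::-1])
E
```

```text
clock: 7.78
position: [622.0, 11.9, 52.8]
eef_rot: [3.129, -0.005, 0.342]
contact_force: [3.5, -14.9, 1.7]
gripper_width: 16.4
finger_force: 39.3
clock: 9.02
position: [619.9, 15.6, 201.7]
eef_rot: [3.14, -0.003, 0.342]
contact_force: [-0.9, 0.0, -1.3]
gripper_width: 34.3
finger_force: 0.0
```

View pics/w2.png

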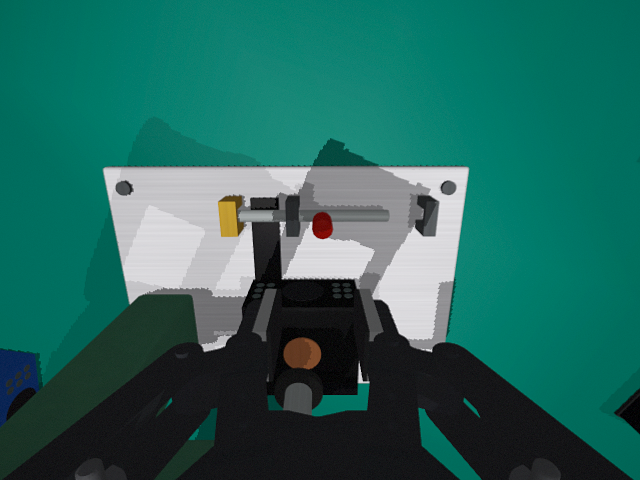

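The bolt now crosses the tongue and its tip is inside the brass keeper at (231,216), with the knob at (322,225) next to the guide. The hard stop was felt. Now to the lever grip, over the top.

```bash
python3 -m creep '[[[0,0,-0.04],[0,0,0],0.6],[[0,0,-0.09],[0,0,0],0.6],[[0,0,-0.13],[0,0,0],0.6],[[0,0,-0.16],[0,0,0],0.6],[[-0.03,0.03,-0.17],[0,0,0],0.6],[[-0.06,0.065,-0.17],[0,0,0],0.6],[[-0.09,0.098,-0.17],[0,0,0],0.6],[[-0.112,0.122,-0.17],[0,0,0],0.6],[[-0.112,0.122,-0.17],[0,0,0],0.6],[[-0.112,0.122,-0.17],[0,0,0],0.6]]'
python3 - <<'E'
from cell import arm,get_image
import cv2,numpy as np
from scipy.spatial.transform import Rotation as Ro
from h import pt
s=arm.get_state();d=get_image("wrist")
T=np.eye(4);T[:3,:3]=Ro.from_euler("xyz",s["eef_rot"]).as_matrix();T[:3,3]=s["position"]
d["extrinsics"]=T@d["hand_eye"];f=d["frame"];cv2.imwrite("pics/w3.png",f[:,:,::-1])
H,S,V=cv2.split(cv2.cvtColor(f,cv2.COLOR_RGB2HSV));v,u=np.nonzero((H>17)&(H<33)&(S>130)&(V>60))
P=pt(d,u,v,d["range_z"][v,u]);k=(P[:,2]>255)&(P[:,2]<300);P=P[k]
L=(P-T[:3,3])@T[:3,:3];print(len(P),"tool-frame min/med/max",L.min(0),np.median(L,0),L.max(0))
top=L[L[:,2]<np.percentile(L[:,2],15)];print("top line",np.median(top,0));print(P[:,2].max())
E
```

```text
clock: 10.32
position: [554.1, -136.4, 367.9]
eef_rot: [-3.138, 0.003, 0.342]
contact_force: [-0.4, 0.6, -0.3]
gripper_width: 51.1
finger_force: 0.0
2918 tool-frame min/med/max [-47.32014466 -10.84693075  80.39915102] [-4.28036229e+00 -1.21241180e-03  8.39366847e+01] [30.55008015 10.7228056  97.33606865]
top line [-4.36760252e+00  4.95997834e-02  8.21080270e+01]
287.55303537968916
```

View pics/w3.png

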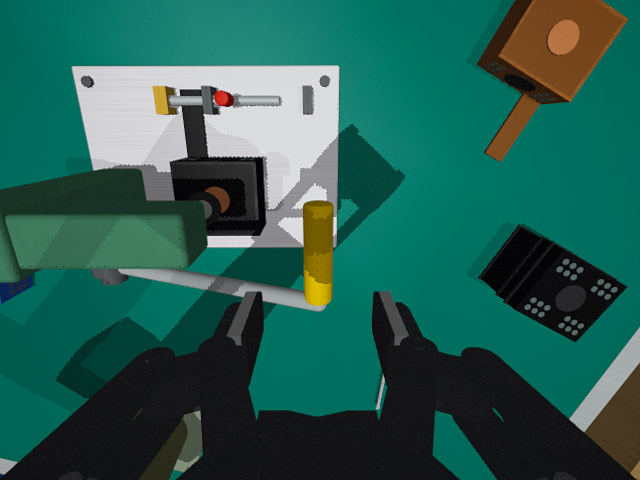

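The grip spans (318,205) to (318,305) in the wrist picture, centred between the fingers (y offset 0). The bolt still sits in the keeper at (165,100). I go down 112 mm and pinch.

```bash
python3 -m creep '[[[0,0,0.03],[0,0,0],0.6],[[0,0,0.07],[0,0,0],0.6],[[0,0,0.1],[0,0,0],0.6],[[0,0,0.112],[0,0,0],0.6],[[0,0,0.112],[0,0,0],0.6],[[0,0,0.112],[0,0,0],0.3],[[0,0,0.112],[0,0,0],0],[[0,0,0.112],[0,0,0],0],[[0,0,0.112],[0,0,0],0],[[0,0,0.112],[0,0,0],0]]' 70
python3 -c "
import numpy as np
for t in np.arange(0,.66,.05):
    a=.35-t; print(round(t,2),'ty',round(220*(np.cos(a)-np.cos(.35)),1),'tz',round(220*(np.sin(.35)-np.sin(a)),1))"
```

```text
clock: 11.62
position: [555.3, -136.7, 259.2]
eef_rot: [3.141, -0.002, 0.342]
contact_force: [2.9, 4.8, 3.8]
gripper_width: 19.7
finger_force: 68.5
0.0 ty 0.0 tz 0.0
0.05 ty 3.5 tz 10.4
0.1 ty 6.5 tz 21.0
0.15 ty 9.0 tz 31.7
0.2 ty 10.9 tz 42.6
0.25 ty 12.2 tz 53.5
0.3 ty 13.1 tz 64.4
0.35 ty 13.3 tz 75.4
0.4 ty 13.1 tz 86.4
0.45 ty 12.2 tz 97.4
0.5 ty 10.9 tz 108.3
0.55 ty 9.0 tz 119.1
0.6 ty 6.5 tz 129.9
0.65 ty 3.5 tz 140.5
```

```bash
python3 -m creep '[[[0,0.0018,0.005],[0,0,0],0],[[0,0.0035,0.0104],[0,0,0],0],[[0,0.0065,0.021],[0,0,0],0],[[0,0.009,0.0317],[0,0,0],0],[[0,0.0109,0.0426],[0,0,0],0],[[0,0.0122,0.0535],[0,0,0],0],[[0,0.0131,0.0644],[0,0,0],0],[[0,0.0133,0.0754],[0,0,0],0],[[0,0.0131,0.0864],[0,0,0],0],[[0,0.0122,0.0974],[0,0,0],0],[[0,0.0109,0.1083],[0,0,0],0],[[0,0.0109,0.1083],[0,0,0],0]]'
```

```text
clock: 13.12
position: [559.0, -146.9, 151.7]
eef_rot: [-3.141, -0.002, 0.342]
contact_force: [-0.2, 5.3, 13.3]
gripper_width: 20.0
finger_force: 78.6
```

```bash
python3 -m creep '[[[0,-0.0009,0.005],[0,0,0],0],[[0,-0.0019,0.0108],[0,0,0],0],[[0,-0.003,0.016],[0,0,0],0],[[0,-0.0044,0.0216],[0,0,0],0],[[0,-0.0044,0.0216],[0,0,0],0]]'
python3 -m creep '[[[0,-0.0005,0.0015],[0,0,0],0],[[0,-0.001,0.003],[0,0,0],0],[[0,-0.001,0.003],[0,0,0],0]]'
```

```text
clock: 13.75
position: [557.9, -143.7, 130.2]
eef_rot: [3.139, -0.002, 0.342]
contact_force: [-1.4, 4.7, 10.6]
gripper_width: 20.1
finger_force: 81.3
clock: 14.12
position: [557.7, -143.1, 127.6]
eef_rot: [3.139, -0.002, 0.342]
contact_force: [0.3, 4.4, 11.6]
gripper_width: 20.2
finger_force: 81.4
```

```bash
for i in 1 2 3; do python3 -m creep '[[[0,-0.0005,0.0015],[0,0,0],0],[[0,-0.001,0.003],[0,0,0],0],[[0,-0.001,0.003],[0,0,0],0]]'|grep -E "pos|cont|width"; done
```

```text
position: [557.4, -142.4, 125.0]
contact_force: [-0.8, 2.7, 12.6]
gripper_width: 19.7
position: [557.4, -142.2, 124.1]
contact_force: [-5.5, 1.7, 21.4]
gripper_width: 20.0
position: [557.5, -142.2, 123.7]
contact_force: [-10.8, 1.6, 32.8]
gripper_width: 20.1
```

```bash
python3 - <<'E'
from cell import get_image
import cv2,numpy as np
from h import pt
d=get_image("side");f=d["frame"];cv2.imwrite("pics/s4.png",cv2.resize(f[170:350,230:430],None,fx=3.3,fy=3.3,interpolation=cv2.INTER_CUBIC)[:,:,::-1])
H,S,V=cv2.split(cv2.cvtColor(f,cv2.COLOR_RGB2HSV));m=(H>17)&(H<33)&(S>130)&(V>50);m[:190]=0;m[340:]=0;m[:,:255]=0;m[:,400:]=0
v,u=np.nonzero(m);P=pt(d,u,v,d["range_z"][v,u]);k=(P[:,2]>20)&(P[:,2]<300);p=np.load("press.npz");Q=(P[k,:2]-p["t"])@p["R"]
for a,z in zip(Q.round(),P[k,2].round()): print(a,z,end="; ")
E
```

```text
[117.  77.] 35.0; [114.  68.] 43.0; [105.  69.] 43.0; [109.  68.] 41.0; [113.  67.] 39.0; [115.  63.] 41.0; [97. 70.] 42.0; [101.  69.] 40.0; [101.  64.] 44.0; [106.  64.] 41.0; [109.  62.] 41.0; [110.  58.] 42.0; [92. 76.] 35.0; [90. 68.] 42.0; [95. 68.] 40.0; [95. 63.] 43.0; [102.  65.] 38.0; [103.  61.] 40.0; [111.  64.] 33.0; [86. 69.] 39.0; [87. 64.] 42.0; [93. 65.] 38.0; [93. 60.] 41.0; [100.  62.] 36.0; [87. 64.] 37.0; [91. 63.] 35.0; [87. 63.] 33.0; [85. 61.] 31.0; [84. 60.] 27.0; [ -12. -141.] 159.0; [ -16. -137.] 153.0; [ -17. -142.] 159.0; [ -12. -142.] 156.0; [ -20. -138.] 153.0; [ -17. -139.] 151.0; [ -17. -143.] 155.0; [ -14. -144.] 153.0; [ -27. -140.] 155.0; [ -24. -142.] 154.0; [ -21. -143.] 153.0; [ -20. -146.] 155.0; [ -15. -146.] 152.0; [ -34. -140.] 155.0; [ -33. -143.] 157.0; [ -30. -144.] 156.0; [ -28. -146.] 156.0; [ -23. -145.] 152.0; [ -22. -148.] 154.0; [ -20. -151.] 155.0; [ -41. -139.] 155.0; [ -38. -139.] 153.0; [ -40. -146.] 160.0; [ -34. -144.] 154.0; [ -32. -146.] 155.0; [ -28. -146.] 152.0; [ -25. -147.] 151.0; [ -22. -149.] 150.0; [ -19. -150.] 148.
[... 331 characters left out ...]
 159.0; [ -43. -145.] 152.0; [ -41. -148.] 154.0; [ -37. -148.] 150.0; [ -36. -150.] 152.0; [ -33. -152.] 151.0; [ -30. -153.] 150.0; [ -24. -152.] 145.0; [ -57. -143.] 156.0; [ -53. -143.] 154.0; [ -51. -145.] 154.0; [ -49. -147.] 154.0; [ -44. -147.] 150.0; [ -41. -148.] 149.0; [ -38. -149.] 149.0; [ -35. -151.] 148.0; [ -33. -152.] 147.0; [ -29. -153.] 145.0; [ -56. -147.] 154.0; [ -53. -147.] 152.0; [ -49. -147.] 150.0; [ -48. -150.] 151.0; [ -42. -149.] 147.0; [ -41. -153.] 149.0; [ -37. -152.] 145.0; [ -55. -149.] 151.0; [ -51. -150.] 149.0; [ -50. -153.] 151.0; [ -45. -152.] 146.0; [ -41. -152.] 144.0; [ -57. -152.] 150.0; [ -53. -153.] 148.0; [ -49. -153.] 146.0; [ -56. -151.] 145.0;
```

View pics/s4.png

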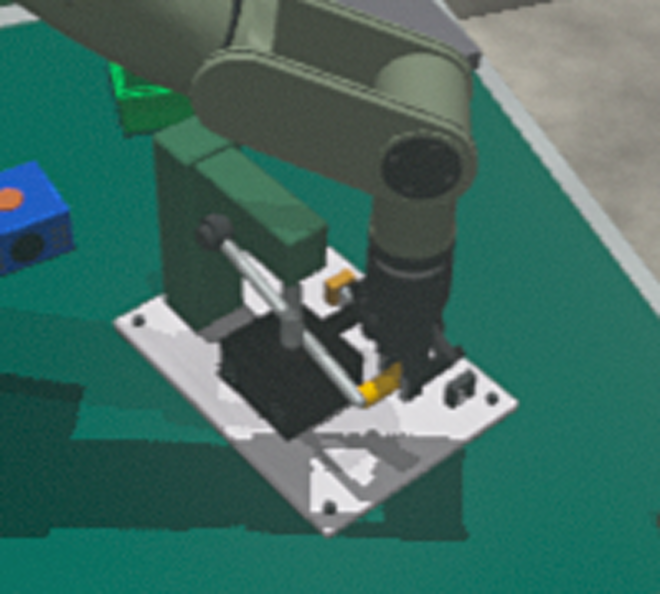

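The side crop shows the arm fully down: grip at (380,385), the ram on the badge at (290,330), and the grip's top at z≈157, so its axis is at 146 mm. That is the lower stop, and the force has risen to match. Now ease it up slowly.

```bash
python3 -m creep '[[[0,0.0015,-0.005],[0,0,0],0],[[0,0.003,-0.0106],[0,0,0],0],[[0,0.0043,-0.016],[0,0,0],0],[[0,0.0055,-0.0214],[0,0,0],0],[[0,0.0065,-0.0268],[0,0,0],0],[[0,0.0074,-0.0322],[0,0,0],0],[[0,0.0081,-0.0377],[0,0,0],0],[[0,0.0087,-0.0431],[0,0,0],0],[[0,0.0092,-0.0486],[0,0,0],0],[[0,0.0096,-0.0541],[0,0,0],0],[[0,0.0098,-0.0596],[0,0,0],0],[[0,0.0098,-0.0651],[0,0,0],0]]'
```

```text
clock: 16.8
position: [559.5, -148.9, 182.0]
eef_rot: [3.14, -0.002, 0.343]
contact_force: [3.9, 5.2, 0.7]
gripper_width: 19.3
finger_force: 81.7
```

```bash
python3 -m creep '[[[0,-0.0001,-0.0055],[0,0,0],0],[[0,-0.0002,-0.011],[0,0,0],0],[[0,-0.0006,-0.0165],[0,0,0],0],[[0,-0.0011,-0.0219],[0,0,0],0],[[0,-0.0017,-0.0274],[0,0,0],0],[[0,-0.0024,-0.0328],[0,0,0],0],[[0,-0.0033,-0.0383],[0,0,0],0],[[0,-0.0043,-0.0437],[0,0,0],0],[[0,-0.0055,-0.049],[0,0,0],0],[[0,-0.0068,-0.0544],[0,0,0],0],[[0,-0.0083,-0.0597],[0,0,0],0],[[0,-0.0083,-0.0597],[0,0,0],0]]'
```

```text
clock: 18.3
position: [556.7, -141.0, 241.3]
eef_rot: [3.14, -0.002, 0.343]
contact_force: [4.8, 3.8, 0.8]
gripper_width: 19.8
finger_force: 75.9
```

```bash
python3 -m creep '[[[0,-0.0008,-0.0026],[0,0,0],0],[[0,-0.0016,-0.0052],[0,0,0],0],[[0,-0.0024,-0.0078],[0,0,0],0],[[0,-0.0032,-0.0104],[0,0,0],0],[[0,-0.0032,-0.0104],[0,0,0],0]]'; python3 -m creep '[[[0,-0.0008,-0.0022],[0,0,0],0],[[0,-0.0016,-0.0044],[0,0,0],0],[[0,-0.0016,-0.0044],[0,0,0],0]]'
```

```text
clock: 18.92
position: [555.7, -138.1, 251.7]
eef_rot: [3.14, -0.002, 0.342]
contact_force: [5.4, 2.3, 2.8]
gripper_width: 19.8
finger_force: 74.7
clock: 19.3
position: [555.3, -136.9, 255.7]
eef_rot: [3.139, -0.002, 0.342]
contact_force: [5.4, 3.3, 0.2]
gripper_width: 19.8
finger_force: 74.5
```

```bash
for i in 1 2 3 4; do python3 -m creep '[[[0,-0.0003,-0.001],[0,0,0],0],[[0,-0.0006,-0.002],[0,0,0],0],[[0,-0.0006,-0.002],[0,0,0],0]]'|grep -E "pos|cont"; done
python3 - <<'E'
from cell import get_image
import cv2,numpy as np
from h import pt
d=get_image("side");f=d["frame"]
H,S,V=cv2.split(cv2.cvtColor(f,cv2.COLOR_RGB2HSV));m=(H>17)&(H<33)&(S>130)&(V>50);m[:190]=0;m[340:]=0;m[:,:255]=0;m[:,400:]=0
v,u=np.nonzero(m);P=pt(d,u,v,d["range_z"][v,u]);k=(P[:,2]>100)&(P[:,2]<300);p=np.load("press.npz");Q=(P[k,:2]-p["t"])@p["R"]
print(k.sum(),np.percentile(P[k,2],[10,50,90,98]),np.median(Q,0))
E
```

```text
position: [555.1, -136.3, 257.2]
contact_force: [5.5, 3.2, -1.7]
position: [555.0, -136.1, 258.1]
contact_force: [7.5, -0.7, -6.0]
position: [554.9, -136.0, 258.2]
contact_force: [12.1, -2.8, -12.0]
position: [554.8, -136.0, 258.4]
contact_force: [17.2, -4.5, -18.5]
87 [278.20481695 283.16334814 287.46653973 288.57416522] [ -35.90837516 -140.99178518]
```

At the upper stop (grip top z≈287, force reversed). Relax the push, open and rise clear.

```bash
python3 -m creep '[[[0,0.0005,0.002],[0,0,0],0],[[0,0.001,0.004],[0,0,0],0],[[0,0.001,0.004],[0,0,0],0],[[0,0.001,0.004],[0,0,0],0.2],[[0,0.001,0.004],[0,0,0],0.4],[[0,0.001,0.004],[0,0,0],0.6],[[0,0.001,0.004],[0,0,0],0.6],[[0,0.001,0.004],[0,0,0],0.6],[[0,0.001,-0.02],[0,0,0],0.6],[[0,0.001,-0.05],[0,0,0],0.6],[[0,0.001,-0.09],[0,0,0],0.6],[[0,0.001,-0.13],[0,0,0],0.6]]'
python3 -m creep '[[[0,0.03,-0.02],[0,0,0],0.6],[[0,0.08,-0.02],[0,0,0],0.6],[[0,0.13,-0.02],[0,0,0],0.6],[[0,0.16,-0.02],[0,0,0],0.6],[[0,0.16,-0.02],[0,0,0],0.6]]'
python3 - <<'E'
from cell import get_image
import cv2,numpy as np
o=[]
for n,(x,y) in {"top":(240,190),"side":(250,190)}.items():
    f=get_image(n)["frame"];o.append(cv2.resize(f[y:y+140,x:x+165],None,fx=2.4,fy=2.4,interpolation=cv2.INTER_CUBIC))
cv2.imwrite("pics/end.png",np.hstack(o)[:,:,::-1])
E
```

```text
clock: 22.35
position: [553.4, -134.9, 395.2]
eef_rot: [-3.142, 0.0, 0.342]
contact_force: [0.1, -0.3, -0.1]
gripper_width: 51.1
finger_force: 0.0
clock: 22.98
position: [607.2, -287.9, 412.4]
eef_rot: [-3.14, 0.002, 0.339]
contact_force: [-0.8, 0.1, -0.1]
gripper_width: 51.2
finger_force: 0.0
```

View pics/end.png

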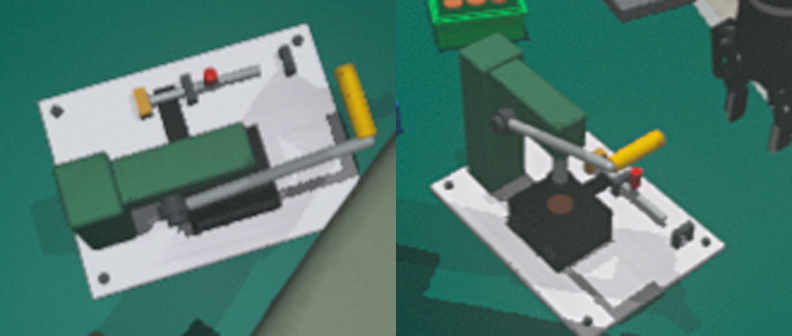

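The end picture shows the bolt tip in the keeper (143,100), the knob at (210,77), the lever up (355,100), and the housing seated. The gripper is clear.

```bash
python3 -c "
from cell import arm
print(arm.close_job())"
```

```text
the job is handed in; nothing more can be done
None
```

The job is handed in at about 23 s on the robot's clock: the bolt was slid home into its keeper, then the lever was pulled to its lower stop and eased back up to rest by hand, and the last pictures show the housing still seated and the gripper clear of everything.

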